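# Start the jar labeller

### The job

Without gripping or lifting anything, push the brass-lidded jar along the labeller's lane until it stands against both black rollers. Then slide the blue lever on the control box from the red mark past its click stop at the yellow mark to its second stop at the green mark, and finally press the green start button all the way down and let it come up again. Keep the jar upright and leave the other jars, the lid, the label roll and the scraper where they are.

Things in the scene. Friction and masses are not known exactly. Their poses are not given: they have to be found in the camera images.
- jar_mid (a point): Closed glass jar of brown sticks with a brass lid, the one standing in the labeller's lane: 70 mm diameter, 85 mm tall, 0.2 to 0.45 kg. The point is its centre, 42.5 mm above its underside; z is up along the jar. It slides freely in the lane; push it lower than 60 mm above its underside.
- labeller: The labeller, fixed: white base plate 340 x 260 x 30 mm (x, y, z), on which the jar stands. Origin: centre of the plate's underside, on the table. x points along the lane towards the rollers, y to the left of that, z up. Grey tower at x 115 to 165, y +-80 mm, 85 mm high above the plate; white label roll of 44 mm radius at x = 55, y = 88 mm, up to 70 mm above the plate.
- lane (a point): Middle of the lane's floor, 45 mm back (-x) from the labeller's origin, 30 mm above the table; axes as the labeller's. Two steel walls along x, 82 mm apart, 6 mm thick, 30 mm high above the floor, reach from 105 mm before (-x) to 105 mm after this point; the lane is open above and at both ends.
- seat (a point): Where the jar's underside centre is when it touches both rollers: on the base plate, 55 mm along x from the labeller's origin, 30 mm above the table. Same axes as the labeller (x is the pushing direction). The two black upright rollers, 12 mm radius, 70 mm high above the plate, stand 38 mm beyond it in x, at y = +-28 mm.
- controls: The control box, fixed: grey, steel top, 160 x 240 x 90 mm (x, y, z). Origin: centre of its underside, on the table. z up; the lever slides along its +y axis. The top is flat at 90 mm. The lever's slot is at x = 35 mm; marks beside it, red at y = -45 (off), yellow at y = 0 (click stop), green at y = 45 mm (second stop).
- lever_paddle (a point): Centre of the lever's blue paddle: 32 x 14 x 36 mm (along the control box's x, y, z), on a thin steel stem; the paddle spans 16 to 52 mm above the box's top, and the centre lies 34 mm above it. Axes as the control box's: push it towards +y on its flat -y face.
- lever (a joint): Lever travel in m: 0 off (red mark), 0.045 first click stop (yellow), 0.090 second stop, a hard end (green). A click holds it at each of the three; leaving off or the click stop takes about 7 N. Beyond about 0.070 it snaps on to 0.090 by itself; released short of that it falls back to the click stop.
- start_top (a point): Centre of the top face of the round green start button, 32 mm diameter, in a black housing on the control box's top at x = -40, y = -65 mm. It is pressed straight down.
- start (a joint): Button travel in m: 0 up, 0.006 fully down (about 5 N); it springs back when let go.
- spare_jar: Bystander: a jar like the first, standing on the table. Origin: centre of its underside.
- empty_jar: Bystander: glass jar with a steel lid, 54 mm diameter, 80 mm tall, standing on the labeller's base plate beside the lane at about x = -60, y = -92 mm. Origin: centre of its underside.
- loose_lid: Bystander: brass lid, 60 mm diameter, 13 mm high, lying on the control box's top at about x = -40, y = 65 mm. Origin: centre of its underside.
- label_roll: Bystander: white paper roll, 90 mm diameter, 35 mm high, lying on the left side of the table. Origin: centre of its underside.
- tall_jar: Bystander: glass jar with a white cap, 74 mm diameter, 125 mm tall, at the side of the table. Origin: centre of its underside.
- scraper: Bystander: spatula lying at the left side of the table. Origin: its middle, underside.

How it is judged:
On the way, in this order (a step that is already met when the one before it is completed fails the run):
1. the jar stands upright against both rollers (horizontal distance between jar_mid and seat below 0.006 m and angle between jar_mid's own z axis and vertical below 0.1 rad), for 0.2 s.
2. the lever is at its second stop (value of joint lever above 0.084 m), for 0.2 s.
3. the start button is pressed down (value of joint start above 0.0045 m), for 0.05 s.
At the end, for the whole second after the job is handed in: The jar is upright and within 6 mm of its place against both rollers, the lever is within 6 mm of its second stop, and the start button, having been pressed last, is up again (all of step 1 and value of joint lever above 0.084 m and value of joint start below 0.0015 m); the robot touches nothing.
It fails at once if the jar is lifted more than 10 mm off the base plate (z of jar_mid in the frame of seat above 0.0525 m).
It fails at once if the jar is tipped more than 0.35 rad (angle between jar_mid's own z axis and vertical above 0.35 rad).
It fails at once if the start button is pressed before the jar is home and the lever at its second stop (value of joint start above 0.003 m and (value of joint lever below 0.084 m or not (horizontal distance between jar_mid and seat below 0.006 m))).
It fails at once if a bystander is moved more than 20 mm (distance of any of spare_jar, empty_jar, loose_lid, label_roll, tall_jar, scraper from where it was at the start of the episode above 0.02 m).
It also fails if it takes over 59 s, if anything falls off the work surface, if the arm or the gripper's body presses on something with over 40 N, if the wrist force passes 120 N, or if a joint passes its speed limit or range.

### The arm

A 6-joint arm with a two-finger parallel gripper is mounted at the origin on the work surface. World frame = base frame: x ahead of the robot, y to its left, z up, the work surface at z = 0. Lengths are in m, angles in rad, forces in N, time in s.
With the tool pointing down it reaches from about 0.275 to 0.75 m from the base axis. Payload 10.2 kg.
Tool frame: the origin (TCP) lies midway between the tips of the shut fingers; the grasp point (between the pads) lies bot.grip_point_offset behind it (bot.grip_point_offset is the distance from the TCP to the grasp point, in m); z points along the fingers, x is the direction in which the jaws open and shut, and the axes are right-handed (so a half turn about z gives the same grasp; the last joint's range is limited). The gripper opens to 85 mm and grips with 20 to 120 N. Pads are 22 mm wide; open, the fingers measure 114 mm over their backs; the gripper's body (76 mm by 85 mm) begins 54 mm behind the grasp point. The pads swing forward as they close: fully open they stand 13 mm farther back than shut.
Start: joints at [-1.397, 0.313, 1.498, -0, 1.331, -0.223], TCP at [0.203, -0.484, 0.231] pointing down, gripper open.
Joint ranges: [-2.94, 2.94], [-0.97, 2.17], [0.19, 2.56], [-1.23, 4.37], [0.02, 3.11], [-2.88, 2.88]. Speed limits (rad/s): [2.39, 2.39, 3.01, 3.14, 3.14, 3.14].

### API

Orientations are given as [roll, pitch, yaw] about the fixed x, y, z axes, in that order (R = Rz(yaw) Ry(pitch) Rx(roll)).
In Python, from cell import monitor, imaging, hand_in, finder, bot gives the robot as it stands.
- The arm moves only by the shell command python3 -m inch 'ROWS' [FORCE]. ROWS is JSON, a list of rows, each a list of 3 entries, a list of its own where there are three numbers: the turn, a rotation vector about the tool's x, y, z in rad, then the shift along the tool's x, y, z in mm, then the finger opening in mm, from 0 to 85.4. A call has 1 to 8 rows; each row shifts and turns the commanded pose from where the row before left it, along the tool's axes as they then stand; what a row does not reach is not made up. A row lasts 1/10 s, in which the tool goes at most 50 mm and 8.59 degrees, less where a joint would pass 70% of its speed; a pose out of reach is approached as far as the arm can. A call is refused whole if a number of a shift passes 50 or a number of a turn 0.15, either way. A call with a gripper value outside its range is refused whole. The fingers move at their own pace and stop on an object; FORCE is the grip in N (left out, the last holds). Time passes only in rows, so rows that do not move let the fingers close. It gives the time, the measured TCP pose, the force and the opening at its end, in the units of the state.
- monitor.get_state(): the state, without advancing time (a new reading comes with each control period).
- imaging.capture(name): name is "scene" or "top"; returns (picture, depth): 420x560x3 uint8, red, green, blue; 420x560 float32, m along the optical axis (not along the pixel's ray), 0 where there is no reading.
- imaging.get_calibration(name): a dict with "intrinsics" (3x3 intrinsics, pixels), "extrinsics" (4x4, takes a point from camera to world coordinates). Camera axes: x right, y down, z forward; pixel columns grow to the right and rows downward; lengths in m; the calibration is good to about 2 mm. A picture is of the moment at which its call begins. get_calibration takes no time and is no camera call.
- hand_in(): hands the job in, once; it reports no verdict.
Trained networks look in the newest picture that a camera, given by its name, has taken for a name from the list of things; names that differ only in an ending like _2 or _b are one class to them, and where a whole thing is asked for, a point or a joint stands for the part that bears it (a point fixed in the world has none). Each returns a list of dicts, best first, with "score" (0 to 1); they miss things now and then, are a little off and sometimes report something else, mostly with a low value. They report only what shows in the picture. A call takes as long as a camera call.
- finder.masks_of(camera, query): "pixels" (420x560 bool, what is visible of it).
- finder.landmark_of(camera, query): "at" ([x, y, z] in m, in world coordinates, good to about 4 mm: a listed point, or the origin of a listed thing).
The state is a dict: "t": time; "joint_positions": joint angles; "dq": joint speeds; "effort": joint torques, N m; "tool_pos": TCP position; "ee_rot": TCP orientation; "ft_force": force on the tool from outside, world axes, zero at the start; "wrist_torque": the same for the moment, N m; "grip_width": finger opening in m.
Only numpy, scipy, OpenCV 4.12 (cv2) and the standard library are available. Lean on these libraries where they do the work, as an engineer would, in place of code of your own. Each camera call takes 0.05 s, during which the arm holds its last target. There are 200 camera calls.

## Working session

There is one attempt and no reset: what is moved stays moved. The work goes in short steps, Python scripts to look and compute and a shell command to move; the robot and the scene stay as the last step left them, time stands still between calls to the robot, and variables do not carry over. Pictures are saved under pics/ and viewed, about 8 in all and at most 12, crops included, and the job is handed in when it is done.

```bash
ls; mkdir -p pics; python3 - <<'E'
from cell import monitor, imaging, finder, bot
import cv2,numpy as np
np.set_printoptions(precision=4,suppress=True)
for c in("scene","top"):
    p,d=imaging.capture(c); cv2.imwrite(f"pics/{c}0.png",p[:,:,::-1])
    for q in("jar_mid","seat","lane","labeller","controls","lever_paddle","start_top","spare_jar","empty_jar","loose_lid","label_roll","tall_jar","scraper"):
        r=finder.landmark_of(c,q); print(c,q,[(np.round(x["at"],4).tolist(),round(float(x["score"]),2)) for x in r[:2]])
print({k:np.round(v,3) for k,v in monitor.get_state().items()}, bot.grip_point_offset)
E
```

```text
pics
scene jar_mid [([0.5026, 0.2117, 0.0738], 0.72)]
scene seat [([0.5822, 0.1992, 0.0285], 0.67)]
scene lane [([0.4844, 0.2198, 0.0318], 0.77), ([0.5011, 0.218, 0.0729], 0.62)]
scene labeller [([0.5249, 0.2114, 0.003], 0.86)]
scene controls [([0.5585, -0.258, -0.001], 0.81)]
scene lever_paddle [([0.446, 0.5202, 0.0008], 0.53), ([0.5884, -0.3123, 0.1239], 0.41)]
scene start_top [([0.5024, 0.2152, 0.073], 0.52), ([0.5084, -0.3197, 0.1134], 0.51)]
scene spare_jar [([0.7897, -0.0293, -0.0006], 0.97)]
scene empty_jar [([0.4318, 0.1412, 0.0327], 0.82)]
scene loose_lid [([0.5315, -0.1848, 0.0927], 0.65)]
scene label_roll [([0.4462, 0.5192, 0.0008], 0.72)]
scene tall_jar [([0.3535, -0.5477, -0.0012], 0.7)]
scene scraper [([0.3049, 0.4405, 0.0019], 0.74), ([0.4452, 0.5191, 0.0039], 0.7)]
top jar_mid [([0.4987, 0.2142, 0.0751], 0.57), ([0.4339, 0.1435, 0.0301], 0.5)]
top seat [([0.5819, 0.1934, 0.0329], 0.79)]
top lane [([0.4842, 0.2226, 0.0277], 0.78)]
top labeller [([0.5234, 0.2108, 0.0045], 0.59)]
top controls [([0.5618, -0.26, -0.0022], 0.62), ([0.3519, -0.5515, 0.0033], 0.52)]
top lever
[... 179 characters left out ...]
329, -0.1843, 0.0896], 0.71), ([0.5104, -0.3165, 0.1101], 0.44)]
top label_roll [([0.7908, -0.0252, 0.002], 0.7), ([0.4432, 0.5154, -0.0011], 0.62)]
top tall_jar [([0.3501, -0.5516, 0.005], 0.57)]
top scraper [([0.3054, 0.443, -0.0003], 0.86)]
{'t': np.float64(1.4), 'joint_positions': array([-1.397,  0.313,  1.498, -0.   ,  1.331, -0.223]), 'dq': array([ 0.   ,  0.   , -0.001,  0.001, -0.001,  0.001]), 'effort': array([  0.001, -41.217, -25.99 ,  -0.   ,   0.001,   0.   ]), 'tool_pos': array([ 0.203, -0.484,  0.231]), 'ee_rot': array([ 3.142, -0.   , -1.174]), 'ft_force': array([-0.013, -0.344, -0.341]), 'wrist_torque': array([-0.063, -0.035,  0.055]), 'grip_width': np.float64(0.086)} 0.0187
```

View pics/scene0.png

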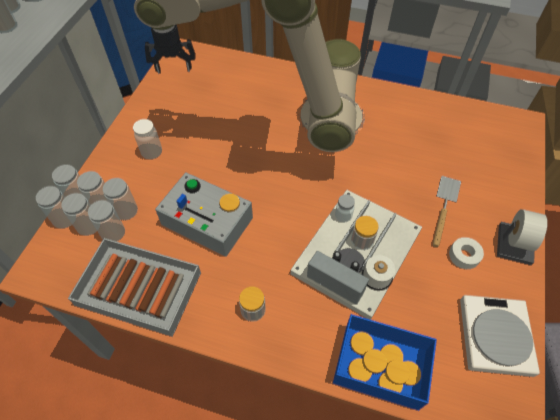

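View pics/top0.png

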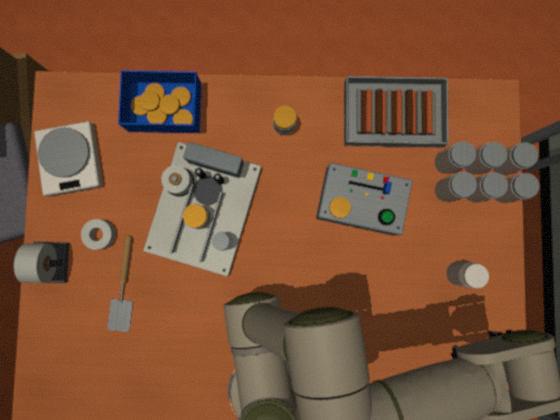

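The scene picture shows the jar (367,230) in the lane, the blue lever (182,200) and the green button (193,184). In the top picture these are at (195,216), (387,187) and (387,216). I'll refine the poses with depth.

```bash
cat > h.py <<'E'
import numpy as np, cv2
from cell import monitor, imaging, finder, bot
np.set_printoptions(precision=4,suppress=True)
def cloud(c):
    p,d=imaging.capture(c); k=imaging.get_calibration(c); K=k["intrinsics"];T=np.array(k["extrinsics"])
    v,u=np.mgrid[:420,:560]; P=np.stack([(u-K[0][2])*d/K[0][0],(v-K[1][2])*d/K[1][1],d],-1)@T[:3,:3].T+T[:3,3]
    P[d==0]=np.nan
    return p,P
def near(P,c,r,z0,z1): return (np.hypot(P[...,0]-c[0],P[...,1]-c[1])<r)&(P[...,2]>z0)&(P[...,2]<z1)
def mec(X):
    (c,r)=cv2.minEnclosingCircle(X[:,:2].astype(np.float32)); return np.round(c,4),round(r,4),X.mean(0),len(X)
E
python3 - <<'E'
from h import *
for c in("top","scene"):
    p,P=cloud(c); hsv=cv2.cvtColor(p,cv2.COLOR_RGB2HSV)
    for n,q,z0,z1,r in(("plate",(.524,.211),.022,.037,.24),("box",(.56,-.259),.082,.097,.16)):
        X=P[near(P,q,r,z0,z1)]; (m,s,a)=cv2.minAreaRect(X[:,:2].astype(np.float32)); print(c,n,m,s,a,np.median(X[:,2]))
    print("jar",mec(P[near(P,(.5,.213),.05,.108,.125)]))
    print("empty",mec(P[near(P,(.433,.143),.04,.1,.12)]))
    b=(hsv[...,0]>105)&(hsv[...,0]<130)&(hsv[...,1]>120)&near(P,(.588,-.312),.05,.1,.16)
    print("paddle",mec(P[b]), cv2.minAreaRect(P[b][:,:2].astype(np.float32)),P[b].max(0))
    g=(hsv[...,0]>45)&(hsv[...,0]<85)&(hsv[...,1]>100)&near(P,(.509,-.317),.04,.095,.13)
    print("button",mec(P[g]),P[g].max(0))
    for q in ((.55,.11),(.6,.2)): pass
E
```

```text
top plate (0.5307909250259399, 0.20552599430084229) (0.31962642073631287, 0.3913416266441345) 62.97703552246094 0.03191169964761764
top box (0.5603004097938538, -0.26232486963272095) (0.24097879230976105, 0.16073057055473328) 78.80191040039062 0.09261049897922469
jar (array([0.5005, 0.2128]), 0.033, array([0.5004, 0.2127, 0.1166]), 449)
empty (array([0.4322, 0.1401]), 0.0241, array([0.4324, 0.1396, 0.1117]), 242)
paddle (array([ 0.5864, -0.3116]), 0.0161, array([ 0.5856, -0.3097,  0.1388]), 73) ((0.5862383246421814, -0.3116599917411804), (0.013100835494697094, 0.030853329226374626), 81.46131896972656) [ 0.6008 -0.3034  0.1478]
button (array([ 0.5095, -0.3186]), 0.0194, array([ 0.5098, -0.3168,  0.1114]), 135) [ 0.5279 -0.3009  0.1195]
scene plate (0.5409579873085022, 0.23324419558048248) (0.3151155412197113, 0.34607651829719543) 73.56717681884766 0.02850754423906854
scene box (0.5655994415283203, -0.2601109743118286) (0.24260081350803375, 0.1617894321680069) 78.67596435546875 0.08919207489879344
jar (array([0.5042, 0.2137]), 0.034, array([0.5067, 0.2146, 0.1133]), 376)
empty (array([0.4375, 0.1432]), 0.0258, array([0.4387, 0.1419, 0.1079]), 186)
paddle (array([ 0.592 , -0.3121]), 0.0164, array([ 0.5938, -0.3087,  0.1315]), 92) ((0.5922937989234924, -0.31011515855789185), (0.015569125302135944, 0.03260885924100876), 81.84757995605469) [ 0.6082 -0.3016  0.1445]
button (array([ 0.5086, -0.3176]), 0.0217, array([ 0.5147, -0.3153,  0.1086]), 94) [ 0.5302 -0.3011  0.1176]
```

```bash
python3 -m inch '[[[0,0,0.13],[0,0,0],25],[[0,0,0.13],[0,0,0],25],[[0,0,0.13],[0,0,0],25],[[0,0,0.13],[0,0,0],25],[[0,0,0.13],[0,0,0],25]]' 20; python3 - <<'E'
from h import *
s=monitor.get_state(); print(s["tool_pos"],s["ee_rot"],s["joint_positions"],s["grip_width"])
for c in("top","scene"):
    p,P=cloud(c)
    m=(near(P,(.524,.211),.22,.024,.038)).astype(np.uint8); m=cv2.morphologyEx(m,cv2.MORPH_OPEN,np.ones((3,3)))
    # full labeller silhouette: everything above 20mm near plate
    f=near(P,(.524,.211),.23,.02,.2).astype(np.uint8); f=cv2.morphologyEx(f,cv2.MORPH_OPEN,np.ones((3,3)))
    n,l,st,_=cv2.connectedComponentsWithStats(m); 
    i=1+np.argmax(st[1:,4]); X=P[l==i]
    # robust: max inliers over yaw grid with percentile extents
    best=min((np.ptp(np.percentile(X[:,:2]@np.array([np.cos(a),np.sin(a)]),[.3,99.7]))*np.ptp(np.percentile(X[:,:2]@np.array([-np.sin(a),np.cos(a)]),[.3,99.7])),a) for a in np.arange(-.6,.2,.005))
    a=best[1]; R=np.array([[np.cos(a),np.sin(a)],[-np.sin(a),np.cos(a)]])
    e=np.percentile(X[:,:2]@R.T,[.3,99.7],axis=0); print(c,"yaw",a,"size",e[1]-e[0],"ctr",R.T@(e.mean(0)))
    W=P[near(P,(.48,.222),.1,.052,.066)]; 
    y=(W[:,:2]-[.524,.211])@R.T; y=y[np.abs(y[:,1])<.06]; print("walls lateral",[np.round([np.median(t[:,1]),len(t),*np.polyfit(t[:,0],t[:,1],1)],4) for t in(y[(y[:,1]>.03)],y[y[:,1]<-.03])])
    print("rollers",mec(P[near(P,(.615,.19),.06,.09,.107)]))
E
```

```text
t: 2.0
tool_pos: [0.2029, -0.4842, 0.2313]
ee_rot: [-3.142, 0.0, -1.829]
ft_force: [-0.6, 0.1, -0.7]
grip_width: 0.025
[ 0.2029 -0.4842  0.2313] [-3.1416  0.     -1.8293] [-1.3974  0.3129  1.4977  0.      1.331   0.432 ] 0.024981172083548706
top yaw -0.2649999999999997 size [0.3345 0.2585] ctr [0.527  0.2068]
walls lateral [array([  0.041 , 154.    ,   0.0038,   0.0416]), array([ -0.0467, 159.    ,   0.0048,  -0.0457])]
rollers (array([0.6128, 0.1922]), 0.0567, array([0.6237, 0.1863, 0.1008]), 153)
scene yaw -0.2799999999999997 size [0.3372 0.0766] ctr [0.5106 0.1202]
walls lateral [array([  0.0435, 126.    ,   0.0024,   0.0432]), array([ -0.044 , 113.    ,   0.0122,  -0.0436])]
rollers (array([0.624 , 0.1831]), 0.0393, array([0.6245, 0.1837, 0.0988]), 122)
```

```bash
python3 -m inch '[[[0,0,0],[-47,-2,0],25],[[0,0,0],[-47,-2,0],25],[[0,0,0],[-47,-2,0],25],[[0,0,0],[-47,-2,0],25],[[0,0,0],[-47,-2,0],25],[[0,0,0],[-47,-2,0],25],[[0,0,0],[-47,-2,0],25],[[0,0,0],[-47,-2,0],25]]'; python3 -m inch '[[[0,0,0],[-47,-2,0],25],[[0,0,0],[-47,-2,0],25],[[0,0,0],[-47,-2,0],25],[[0,0,0],[-47,-2,0],25],[[0,0,0],[-47,-2,0],25],[[0,0,0],[-47,-2,0],25],[[0,0,0],[-47,-2,0],25],[[0,0,0],[-20,0,0],25]]'
```

```text
t: 2.9
tool_pos: [0.3126, -0.1225, 0.2316]
ee_rot: [-3.141, -0.0, -1.821]
ft_force: [1.2, -0.2, -0.4]
grip_width: 0.025
t: 3.7
tool_pos: [0.4138, 0.2133, 0.2311]
ee_rot: [3.142, 0.001, -1.817]
ft_force: [-0.8, -0.3, -0.6]
grip_width: 0.0249
```

```bash
python3 -m inch '[[[0,0,0.012],[-25,-3,0],25],[[0,0,0],[0,0,40],25],[[0,0,0],[0,0,40],25],[[0,0,0],[0,0,40],25],[[0,0,0],[0,0,0],25]]'; python3 - <<'E'
from h import *
p,P=cloud("scene"); cv2.imwrite("pics/a1.png",cv2.resize(p[150:330,260:460],None,fx=3,fy=3)[:,:,::-1])
s=monitor.get_state(); print(s["tool_pos"],s["ee_rot"])
E
```

```text
t: 4.2
tool_pos: [0.4202, 0.2329, 0.1075]
ee_rot: [3.134, -0.004, -1.833]
ft_force: [0.0, -0.3, 0.5]
grip_width: 0.025
[0.4219 0.2334 0.1105] [ 3.1383 -0.0019 -1.8335]
```

View pics/a1.png

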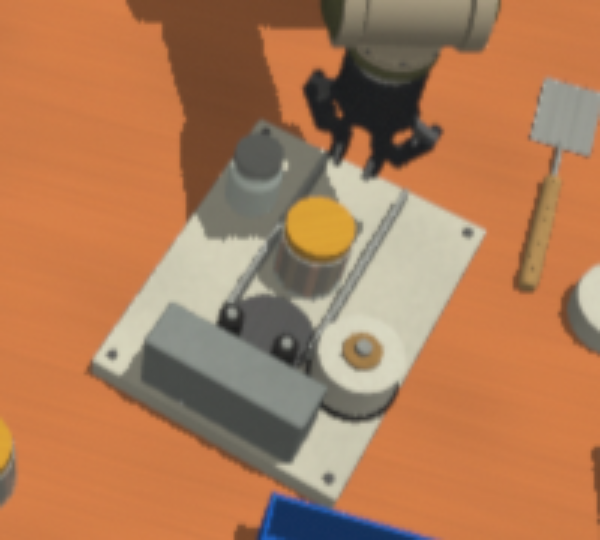

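The crop shows the open fingers (355,165) in line with the lane behind the jar (320,245), and clear of the empty jar (258,175).

```bash
python3 -m inch '[[[0,0,0],[-4,0,21],25],[[0,0,0],[0,0,21],25],[[0,0,0],[0,0,0],25],[[0,0,0],[0,-10,0],25],[[0,0,0],[0,-10,0],25],[[0,0,0],[0,-8,0],25],[[0,0,0],[0,0,0],25]]'; python3 -m inch '[[[0,0,0],[0,-5,0],25],[[0,0,0],[0,-5,0],25],[[0,0,0],[0,-5,0],25],[[0,0,0],[0,-5,0],25],[[0,0,0],[0,-5,0],25],[[0,0,0],[0,-5,0],25]]';  python3 - <<'E'
from h import *
p,P=cloud("scene"); cv2.imwrite("pics/a2.png",cv2.resize(p[150:330,260:460],None,fx=3,fy=3)[:,:,::-1])
for q in("jar_mid","seat"): print(q,finder.landmark_of("scene",q)[:1])
E
```

```text
t: 4.95
tool_pos: [0.4524, 0.2298, 0.0701]
ee_rot: [-3.14, 0.001, -1.837]
ft_force: [-0.0, -0.5, -0.2]
grip_width: 0.0251
t: 5.55
tool_pos: [0.4801, 0.2222, 0.0693]
ee_rot: [3.141, -0.0, -1.836]
ft_force: [-3.1, 0.0, 1.7]
grip_width: 0.0248
jar_mid [{'at': [0.5228, 0.2099, 0.0729], 'score': 0.95}]
seat [{'at': [0.5835, 0.1976, 0.03], 'score': 0.88}]
```

View pics/a2.png

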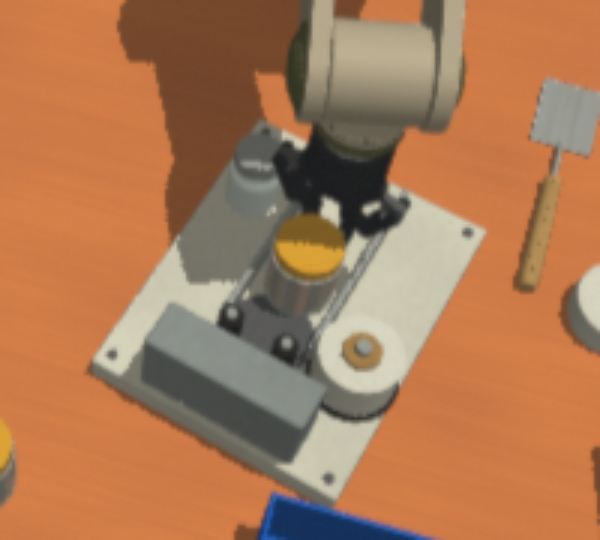

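Contact at about 3 N: the jar (310,245) slides upright and is centred, and the empty jar is untouched. About 60 mm remain.

```bash
python3 -m inch '[[[0,0,0],[0,-6,0],25],[[0,0,0],[0,-6,0],25],[[0,0,0],[0,-6,0],25],[[0,0,0],[0,-6,0],25],[[0,0,0],[0,-6,0],25],[[0,0,0],[0,-6,0],25],[[0,0,0],[0,-6,0],25],[[0,0,0],[0,-5,0],25]]';  python3 -m inch '[[[0,0,0],[0,-2,0],25],[[0,0,0],[0,-2,0],25]]'; python3 -m inch '[[[0,0,0],[0,-2,0],25],[[0,0,0],[0,-1,0],25]]'
```

```text
t: 6.5
tool_pos: [0.5256, 0.2098, 0.0693]
ee_rot: [-3.142, 0.0, -1.836]
ft_force: [-2.1, -0.3, -0.6]
grip_width: 0.0249
t: 6.7
tool_pos: [0.529, 0.2089, 0.0693]
ee_rot: [3.141, -0.0, -1.836]
ft_force: [-1.3, 0.4, 0.8]
grip_width: 0.0253
t: 6.9
tool_pos: [0.5319, 0.2081, 0.0693]
ee_rot: [-3.142, 0.0, -1.836]
ft_force: [-2.1, 1.2, -0.3]
grip_width: 0.0248
```

```bash
python3 -m inch '[[[0,0,0],[0,-1,0],25],[[0,0,0],[0,-1,0],25]]'; python3 -m inch '[[[0,0,0],[0,-1,0],25],[[0,0,0],[0,-1,0],25]]';python3 -m inch '[[[0,0,0],[0,-1,0],25],[[0,0,0],[0,0,0],25]]'
```

```text
t: 7.1
tool_pos: [0.5338, 0.2076, 0.0693]
ee_rot: [3.142, -0.0, -1.836]
ft_force: [-0.6, 0.1, -0.3]
grip_width: 0.0248
t: 7.3
tool_pos: [0.5358, 0.2071, 0.0693]
ee_rot: [3.142, 0.0, -1.836]
ft_force: [-1.5, 0.6, -0.6]
grip_width: 0.0248
t: 7.5
tool_pos: [0.5368, 0.2068, 0.0693]
ee_rot: [-3.141, 0.0, -1.836]
ft_force: [-0.0, -0.4, 0.1]
grip_width: 0.0246
```

```bash
python3 -m inch '[[[0,0,0],[0,-1,0],25],[[0,0,0],[0,-1,0],25]]'; python3 -m inch '[[[0,0,0],[0,-1,0],25],[[0,0,0],[0,-1,0],25]]';python3 - <<'E'
from h import *
p,P=cloud("scene"); cv2.imwrite("pics/a3.png",cv2.resize(p[170:300,290:420],None,fx=4,fy=4,interpolation=2)[:,:,::-1])
for q in("jar_mid","seat"): print(q,finder.landmark_of("scene",q)[:1])
print(mec(P[near(P,(.58,.196),.045,.106,.12)]))
E
```

```text
t: 7.7
tool_pos: [0.5387, 0.2063, 0.0693]
ee_rot: [-3.142, 0.0, -1.836]
ft_force: [-2.0, 0.6, -0.3]
grip_width: 0.0252
t: 7.9
tool_pos: [0.5397, 0.2061, 0.0692]
ee_rot: [3.139, -0.0, -1.836]
ft_force: [-8.8, 3.8, 4.5]
grip_width: 0.0248
jar_mid []
seat [{'at': [0.5834, 0.1991, 0.0297], 'score': 0.89}]
(array([0.5777, 0.1961]), 0.0432, array([0.5856, 0.1945, 0.1135]), 457)
```

View pics/a3.png

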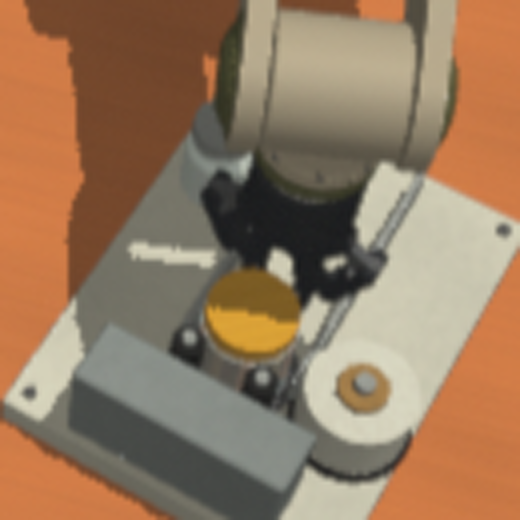

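The force jumped to about 10 N, and the jar lid (252,312) sits at both rollers (188,340 and 262,378). One more millimetre to confirm, then I'll back off.

```bash
python3 -m inch '[[[0,0,0],[0,-1,0],25],[[0,0,0],[0,0,0],25],[[0,0,0],[0,0,0],25]]'; python3 -m inch '[[[0,0,0],[0,3,0],25],[[0,0,0],[0,15,0],25],[[0,0,0],[0,40,0],25],[[0,0,0],[0,40,0],25],[[0,0,0],[0,0,-45],0],[[0,0,0],[0,0,-45],0],[[0,0,0],[0,0,-45],0],[[0,0,0],[0,0,-20],0]]'; python3 - <<'E'
from h import *
for c in ("scene","top"):
    p,P=cloud(c)
    for q in("jar_mid","seat","empty_jar"): print(c,q,[r["at"] for r in finder.landmark_of(c,q)[:1]])
    print(mec(P[near(P,(.58,.196),.045,.108,.125)]))
E
```

```text
t: 8.35
tool_pos: [0.5398, 0.2062, 0.0692]
ee_rot: [3.137, -0.001, -1.836]
ft_force: [-10.2, 3.8, 5.2]
grip_width: 0.0252
t: 9.15
tool_pos: [0.4483, 0.2314, 0.2288]
ee_rot: [-3.135, 0.004, -1.836]
ft_force: [0.7, 0.2, -0.7]
grip_width: -0.0003
scene jar_mid [[0.5845, 0.1929, 0.0701]]
scene seat [[0.5833, 0.2006, 0.0282]]
scene empty_jar [[0.4342, 0.1393, 0.0341]]
(array([0.5864, 0.1921]), 0.0347, array([0.588 , 0.1938, 0.1134]), 410)
top jar_mid [[0.5807, 0.1945, 0.0717]]
top seat [[0.5811, 0.1929, 0.0349]]
top empty_jar [[0.4338, 0.1407, 0.0283]]
(array([0.5821, 0.1918]), 0.0331, array([0.5812, 0.1913, 0.1167]), 444)
```

Under 11 N the tool no longer advanced, so the jar is seated, and the top camera has jar and seat 1.7 mm apart. Next I'll turn the tool to the box axes and travel.

```bash
python3 -m inch '[[[0,0,-0.15],[0,0,0],0],[[0,0,-0.15],[0,0,0],0],[[0,0,-0.15],[0,0,0],0],[[0,0,-0.15],[0,0,0],0],[[0,0,-0.15],[0,0,0],0],[[0,0,-0.15],[0,0,0],0],[[0,0,-0.15],[0,0,0],0],[[0,0,-0.15],[0,0,0],0]]' >/dev/null; python3 -m inch '[[[0,0,-0.15],[0,0,0],0],[[0,0,-0.15],[0,0,0],0],[[0,0,-0.14],[0,0,0],0],[[0,0,0],[20,45,0],0],[[0,0,0],[20,45,0],0],[[0,0,0],[20,45,0],0],[[0,0,0],[20,45,0],0],[[0,0,0],[20,45,0],0]]'; python3 -m inch '[[[0,0,0],[20,45,0],0],[[0,0,0],[20,45,0],0],[[0,0,0],[20,45,0],0],[[0,0,0],[20,45,0],0],[[0,0,0],[20,45,0],0],[[0,0,0],[20,45,0],0],[[0,0,0],[20,45,0],0],[[0,0,0],[0,0,0],0]]'
```

```text
t: 11.15
tool_pos: [0.5011, -0.011, 0.2237]
ee_rot: [-3.142, 0.001, -0.196]
ft_force: [0.6, 0.7, -0.1]
grip_width: -0.0
t: 11.95
tool_pos: [0.5764, -0.3505, 0.2209]
ee_rot: [-3.141, 0.003, -0.201]
ft_force: [0.6, 0.4, -0.5]
grip_width: -0.0
```

```bash
python3 -m inch '[[[0,0,0.005],[3,0,0],0],[[0,0,0],[0,0,35],0],[[0,0,0],[0,0,35],0],[[0,0,0],[0,0,34],0],[[0,0,0],[0,0,0],0],[[0,0,0],[0,0,0],0]]';  python3 - <<'E'
from h import *
p,P=cloud("scene"); cv2.imwrite("pics/b1.png",cv2.resize(p[150:270,130:270],None,fx=4,fy=4,interpolation=2)[:,:,::-1])
s=monitor.get_state()["tool_pos"];a=-.196;R=np.array([[np.cos(a),np.sin(a)],[-np.sin(a),np.cos(a)]]);print(R@(s[:2]-[.562,-.261]),s[2])
E
```

```text
t: 12.55
tool_pos: [0.5806, -0.3451, 0.1215]
ee_rot: [3.141, -0.001, -0.2]
ft_force: [-0.4, 0.1, 0.9]
grip_width: 0.0003
[ 0.0351 -0.0793] 0.12265734721149538
```

View pics/b1.png

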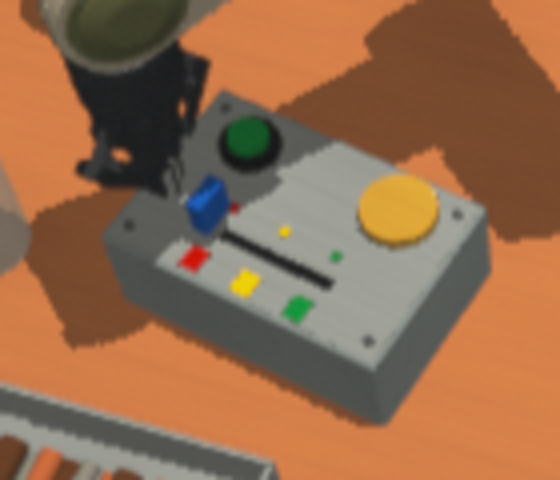

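The crop shows the fingertips (172,190) just behind the blue paddle (207,205) and clear of the button (250,140). Pushing now.

```bash
python3 -m inch '[[[0,0,0],[0,0,5],0],[[0,0,0],[0,-10,0],0],[[0,0,0],[0,-5,0],0],[[0,0,0],[0,-5,0],0],[[0,0,0],[0,-7,0],0],[[0,0,0],[0,-7,0],0],[[0,0,0],[0,-7,0],0],[[0,0,0],[0,-7,0],0]]'; python3 -m inch '[[[0,0,0],[0,-7,0],0],[[0,0,0],[0,-7,0],0],[[0,0,0],[0,-7,0],0],[[0,0,0],[0,-7,0],0],[[0,0,0],[0,-7,0],0]]';python3 -m inch '[[[0,0,0],[0,-7,0],0],[[0,0,0],[0,-5,0],0],[[0,0,0],[0,-3,0],0],[[0,0,0],[0,0,0],0]]'; python3 - <<'E'
from h import *
p,P=cloud("scene"); cv2.imwrite("pics/b2.png",cv2.resize(p[150:270,130:270],None,fx=4,fy=4,interpolation=2)[:,:,::-1])
s=monitor.get_state()["tool_pos"];a=-.196;R=np.array([[np.cos(a),np.sin(a)],[-np.sin(a),np.cos(a)]]);print(R@(s[:2]-[.562,-.261]),s[2])
E
```

```text
t: 13.4
tool_pos: [0.5898, -0.2982, 0.1155]
ee_rot: [-3.141, -0.0, -0.201]
ft_force: [-0.9, 0.6, 0.1]
grip_width: 0.0
t: 13.9
tool_pos: [0.5965, -0.265, 0.1153]
ee_rot: [3.14, 0.0, -0.201]
ft_force: [-0.8, -5.0, -0.5]
grip_width: 0.0001
t: 14.3
tool_pos: [0.5999, -0.2491, 0.1153]
ee_rot: [-3.141, -0.0, -0.2]
ft_force: [0.2, -0.6, -0.8]
grip_width: 0.0003
[0.0348 0.0186] 0.115320863935409
```

View pics/b2.png

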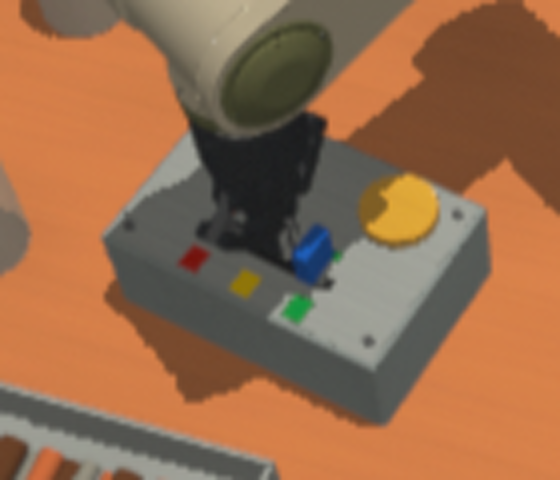

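The paddle (313,253) is now at the green mark and the force has dropped to zero, so it snapped on. I'll nudge it to the hard end to confirm.

```bash
python3 -m inch '[[[0,0,0],[0,-3,0],0],[[0,0,0],[0,-3,0],0],[[0,0,0],[0,0,0],0]]'; python3 -m inch '[[[0,0,0],[0,-1,0],0],[[0,0,0],[0,-1,0],0],[[0,0,0],[0,0,0],0]]'
```

```text
t: 14.65
tool_pos: [0.6009, -0.2436, 0.1153]
ee_rot: [-3.141, 0.0, -0.201]
ft_force: [0.3, 0.3, 0.5]
grip_width: 0.0001
t: 14.95
tool_pos: [0.6013, -0.2419, 0.1153]
ee_rot: [-3.142, 0.0, -0.201]
ft_force: [0.3, -0.2, -0.2]
grip_width: -0.0003
```

```bash
python3 -m inch '[[[0,0,0],[0,-1,0],0],[[0,0,0],[0,-1,0],0],[[0,0,0],[0,0,0],0]]'; python3 -m inch '[[[0,0,0],[0,16,0],0],[[0,0,0],[0,0,-35],0],[[0,0,0],[0,0,-20],0],[[0,0,0],[-38,40,0],0],[[0,0,0],[-37,40,0],0],[[0,0,0],[0,0,0],0],[[0,0,0],[0,0,0],0]]'; python3 - <<'E'
from h import *
s=monitor.get_state()["tool_pos"];a=-.196;R=np.array([[np.cos(a),np.sin(a)],[-np.sin(a),np.cos(a)]]);print(R@(s[:2]-[.562,-.261]),s[2])
for c in("scene","top"):
    p,P=cloud(c); hsv=cv2.cvtColor(p,cv2.COLOR_RGB2HSV)
    if c=="scene": cv2.imwrite("pics/b3.png",cv2.resize(p[150:270,130:270],None,fx=4,fy=4,interpolation=2)[:,:,::-1])
    b=(hsv[...,0]>105)&(hsv[...,0]<130)&(hsv[...,1]>120)&near(P,(.605,-.224),.05,.1,.16)
    if b.any(): print(c,"paddle",R@(P[b].mean(0)[:2]-[.562,-.261]),b.sum())
E
```

```text
t: 15.25
tool_pos: [0.6016, -0.2404, 0.1153]
ee_rot: [3.141, -0.0, -0.201]
ft_force: [0.1, -3.4, -0.4]
grip_width: -0.0001
t: 15.95
tool_pos: [0.5162, -0.3148, 0.1706]
ee_rot: [-3.141, -0.0, -0.203]
ft_force: [-0.2, -0.6, -0.0]
grip_width: 0.0
[-0.0345 -0.0617] 0.17060636748347147
scene paddle [0.0414 0.0491] 94
top paddle [0.032  0.0455] 68
```

View pics/b3.png

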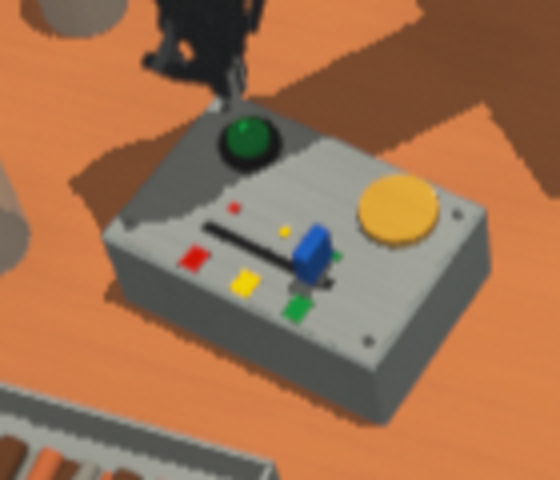

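The lever (313,253) stands at green, and the hard end was felt. The fingers are above the button (250,140). Pressing next.

```bash
python3 -m inch '[[[0,0,0],[-5,4,0],0],[[0,0,0],[0,0,30],0],[[0,0,0],[0,0,22],0],[[0,0,0],[0,0,0],0],[[0,0,0],[0,0,0],0]]'; python3 -m inch '[[[0,0,0],[0,0,2],0],[[0,0,0],[0,0,2],0],[[0,0,0],[0,0,2],0],[[0,0,0],[0,0,0],0]]';python3 -m inch '[[[0,0,0],[0,0,2],0],[[0,0,0],[0,0,2],0],[[0,0,0],[0,0,0],0]]'
```

```text
t: 16.55
tool_pos: [0.5116, -0.3163, 0.1189]
ee_rot: [3.141, -0.0, -0.2]
ft_force: [0.2, -1.1, 0.4]
grip_width: 0.0
t: 16.95
tool_pos: [0.5112, -0.3164, 0.1123]
ee_rot: [-3.142, 0.0, -0.201]
ft_force: [0.3, -0.6, 0.2]
grip_width: -0.0001
t: 17.25
tool_pos: [0.5113, -0.3165, 0.1084]
ee_rot: [3.141, -0.0, -0.201]
ft_force: [-1.0, -0.4, 3.7]
grip_width: -0.0002
```

```bash
python3 -m inch '[[[0,0,0],[0,0,2],0],[[0,0,0],[0,0,1],0],[[0,0,0],[0,0,0],0]]'; python3 -m inch '[[[0,0,0],[0,0,1],0],[[0,0,0],[0,0,1],0],[[0,0,0],[0,0,0],0]]'
```

```text
t: 17.55
tool_pos: [0.5113, -0.3165, 0.106]
ee_rot: [3.141, -0.001, -0.201]
ft_force: [-1.8, 1.0, 8.4]
grip_width: -0.0001
t: 17.85
tool_pos: [0.5115, -0.3166, 0.1058]
ee_rot: [3.14, -0.002, -0.201]
ft_force: [-5.6, 5.7, 21.1]
grip_width: 0.0003
```

The button is bottomed: 21 N and no further travel, about 6 mm below the first contact. Releasing and checking.

```bash
python3 -m inch '[[[0,0,0],[0,0,0],0],[[0,0,0],[0,0,-10],0],[[0,0,0],[0,0,-40],0],[[0,0,0],[0,0,-40],0],[[0,0,0],[0,45,-20],0],[[0,0,0],[0,45,0],0],[[0,0,0],[0,0,0],0],[[0,0,0],[0,0,0],0]]'; python3 - <<'E'
from h import *
a=-.196;R=np.array([[np.cos(a),np.sin(a)],[-np.sin(a),np.cos(a)]])
for c in("scene","top"):
    p,P=cloud(c); hsv=cv2.cvtColor(p,cv2.COLOR_RGB2HSV)
    if c=="scene": cv2.imwrite("pics/c1.png",p[:,:,::-1])
    b=(hsv[...,0]>105)&(hsv[...,0]<130)&(hsv[...,1]>120)&near(P,(.605,-.224),.05,.1,.16)
    if b.any(): print(c,"paddle",R@(P[b].mean(0)[:2]-[.562,-.261]),b.sum())
    g=(hsv[...,0]>45)&(hsv[...,0]<85)&(hsv[...,1]>100)&near(P,(.509,-.317),.04,.095,.13)
    if g.any(): print("button",mec(P[g]))
    for q in("jar_mid","seat","start_top","empty_jar","loose_lid","spare_jar","tall_jar","label_roll","scraper"): print(q,[(np.round(r["at"],4).tolist()) for r in finder.landmark_of(c,q)[:1]])
E
```

```text
t: 18.65
tool_pos: [0.4927, -0.4051, 0.2123]
ee_rot: [-3.14, 0.001, -0.202]
ft_force: [0.1, 1.1, 0.0]
grip_width: -0.0001
scene paddle [0.0412 0.0491] 92
button (array([ 0.512 , -0.3184]), 0.0194, array([ 0.5149, -0.3152,  0.1083]), 96)
jar_mid [[0.5831, 0.1943, 0.0726]]
seat []
start_top []
empty_jar [[0.4328, 0.1398, 0.0306]]
loose_lid [[0.5312, -0.1901, 0.0895]]
spare_jar [[0.7931, -0.0314, -0.0029]]
tall_jar [[0.3509, -0.5488, -0.0002]]
label_roll [[0.4468, 0.52, -0.0012]]
scraper [[0.3029, 0.4381, 0.0022]]
top paddle [0.0321 0.0457] 67
button (array([ 0.5114, -0.317 ]), 0.0199, array([ 0.5097, -0.3165,  0.1114]), 142)
jar_mid []
seat [[0.5823, 0.1942, 0.0325]]
start_top [[0.5101, -0.3113, 0.1086]]
empty_jar [[0.4329, 0.1419, 0.0303]]
loose_lid [[0.5316, -0.184, 0.0931]]
spare_jar [[0.7932, -0.0227, 0.0009]]
tall_jar [[0.3472, -0.5504, 0.0017]]
label_roll []
scraper [[0.3046, 0.4425, -0.0029]]
```

View pics/c1.png

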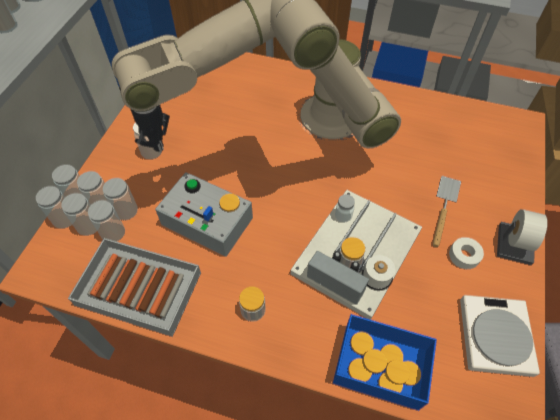

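The final picture shows the jar at the rollers (352,248), the lever at green (208,213), the button up (192,184) and the bystanders in place. The arm is clear.

```bash
python3 -c "
from cell import hand_in; print(hand_in())"
```

```text
the job is handed in; nothing more can be done
None
```

The job is handed in at about 19 s on the robot clock. The jar is against both rollers, the lever is at its second stop, and the start button was pressed and has come back up. `hand_in()` gives no verdict, so this rests on my own checks.

- **Jar:** I pushed it along the lane with the fingers 25 mm apart until the tool stopped advancing at about 11 N. It stands upright. Afterwards the top camera put jar and seat 1.7 mm apart. The scene camera put them 8 mm apart sideways, but its seat reading drifted by about 3 mm between pictures. In the last check neither camera reported both points. The scene camera's jar and the top camera's seat agree within 1 mm.
- **Lever:** It went past the yellow click stop and snapped on to green, and I felt contact at the hard end. Both cameras measure the paddle at y = 46 to 49 mm, where 45 is expected.
- **Button:** I pressed it until it stopped, at 21 N and about 6 mm below the first contact, then released it. Its measured height is back to the value from before pressing.
- **Bystanders:** All are within about 6 mm of their first readings, which is roughly the detection error. The gripper is clear, with wrist force near zero.

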